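# Set out the bench for an imaging session

## Task

Set out the black mat for the next imaging session: stand the amber bottle inside the small white ring at the end of the mat nearer the sloping slide rest and the white bottle inside the small ring at the other end, put the green-lidded dish between them inside the large middle ring, and stack the orange-lidded dish squarely on top of the green one. Lay the blue slide carrier, glass side up and its long side running straight up the slope, about the middle of the slide rest's sloping plate so that it rests against the red ledge. Keep bottles and dishes upright at all times and do not disturb the microscope objective, the tube rack or the computer mouse.

Things in the scene. Friction and masses are not known exactly. Their poses are not given: they have to be found in the camera images.
- amber_bottle: Small amber glass reagent bottle with a black cap. 34 mm diameter up to 48 mm high, then tapering to a neck at 57 mm, with a 22 mm diameter screw cap from 57 to 75 mm; paper label on the body. Loose, stands upright, about 90 g. Origin at the centre of its underside, z up.
- white_bottle: Small white reagent bottle with a blue cap. 34 mm diameter up to 48 mm high, then tapering to a neck at 57 mm, with a 22 mm diameter screw cap from 57 to 75 mm; paper label on the body. Loose, stands upright, about 90 g. Origin at the centre of its underside, z up.
- green_dish: Shallow closed round culture dish with a flat green lid bearing a thin white circle; clear bottom. 54 mm diameter (lid, from 9 to 16 mm high; 52 mm below it), 16 mm high, flat on top and underneath, about 50 g. Loose. Origin at the centre of its underside, z up.
- orange_dish: Shallow closed round culture dish with a flat orange lid bearing a thin white circle; clear bottom. 54 mm diameter (lid, from 9 to 16 mm high; 52 mm below it), 16 mm high, flat on top and underneath, about 50 g. Loose. Origin at the centre of its underside, z up.
- slide_carrier: Flat blue carrier holding two glass microscope slides side by side on its upper face (white paper ends at its -x end; either end may be uppermost on the slope). 80 mm along its x, 56 mm along its y, 10 mm thick, about 80 g. Loose, lies flat. Origin at the centre of its underside, z up out of the glass side.
- mat: Black rubber mat, fixed, 110 mm along its x, 260 mm along its y, 3 mm thick. White rings are printed on it: a large one, 74 mm outer diameter, at its centre, and two small ones, 56 mm outer diameter, centred 90 mm from its centre along its +y and -y. It lies beside the slide rest, to either side. Origin at the centre of its underside, so its top is at z = 3 mm.
- rest: Sloping aluminium plate of a fixed white stand: 110 mm up the slope, 130 mm across, 0.30 rad (17 deg) steep. At its low edge, towards the robot, a red ledge 9 mm high, 6 mm thick, full width. Origin on the plate's upper surface (z = 0) at the middle of the ledge's inner foot, 33 mm above the table; x up the slope, y along the ledge, z out of the plate. Seated carrier: centre at x = 40 mm.
- objective: Steel microscope objective with a brass band, standing on its thread, 28 mm diameter, 48 mm high, beyond the mat and rest as seen from the robot. Origin at the centre of its underside. A bystander: leave it where it is.
- tube_rack: Yellow tube rack with white and blue tube caps, 60 x 100 mm, 38 mm high, at the robot's left. Origin at the centre of its underside. A bystander: leave it where it is.
- mouse: White computer mouse, 100 x 58 mm, 26 mm high, at the robot's right. Origin at the centre of its underside. A bystander: leave it where it is.
Not all that is in view belongs to the job. What is shaped like the white_bottle but purple is not meant. There is more than one size of the orange_dish; the one meant has the size given above.

How it is judged:
By the outcome, as a careful person would: the job done as asked, in the order asked, and still so for the second after the job is handed in, with the robot touching nothing.
It also fails if it takes over 109 s, if anything falls off the work surface, if the arm or the gripper's body presses on something with over 40 N, if the wrist force passes 120 N, or if a joint passes its speed limit or range.

## Robot

A 7-joint arm with a two-finger parallel gripper is mounted at the origin on the work surface. World frame = base frame: x ahead of the robot, y to its left, z up, the work surface at z = 0. Lengths are in m, angles in rad, forces in N, time in s.
With the tool pointing down it reaches from about 0.425 to 0.8 m from the base axis. Payload 8.3 kg.
Tool frame: the origin (TCP) lies at the very end of the fingers, on their centre line; the grasp point (between the pads) lies 19 mm behind it; z points along the fingers, y is the direction in which the jaws open and shut (so a half turn about z gives the same grasp; the last joint's range is limited). The gripper opens to 85 mm and grips with 20 to 120 N. Pads are 22 mm wide; open, the fingers measure 114 mm over their backs; the gripper's body (76 mm by 85 mm) begins 54 mm behind the grasp point. The pads swing forward as they close: fully open they stand 13 mm farther back than shut.
Start: joints at [1.272, 0.383, 0.016, 1.37, -0.006, 1.388, -0.046], TCP at [0.146, -0.608, 0.231] pointing down, gripper open.
Joint ranges: [-2.95, 2.95], [-0.25, 2.06], [-1.52, 1.56], [0.18, 2.33], [-1.44, 4.58], [0.02, 2.06], [-3.01, 3.01]. Speed limits (rad/s): [2.39, 2.39, 3.01, 3.01, 3.14, 3.14, 3.14].

## Interface

Orientations are given as a rotation vector (axis times angle).
In Python, from bench import get_obs, capture, finish_job gives the robot as it stands.
- The arm moves only by the shell command python3 -m handwheel 'ROWS' [OPENING] [FORCE]. ROWS is a JSON object of lists of equal length, an entry for each row: "delta_pos": the shift along the tool's x, y, z in mm, a list of three; "turn": the turn about the tool's z in degrees. In form: {"delta_pos": [[dx, dy, dz], ...], "turn": [turn, ...]}. A call has 1 to 12 rows; each row is the pose to reach, as a shift and turn from the pose commanded when the call began, along the tool's axes at that moment; what a row does not reach only later rows make up. A row lasts 1/8 s, in which the tool goes at most 62.5 mm and 10.7 degrees, less where a joint would pass 70% of its speed; a pose out of reach is approached as far as the arm can. A call with a gripper value outside its range is refused whole. OPENING is the finger opening in mm, from 0 to 85.4, set as the call begins (- or left out, the last holds). The fingers move at their own pace and stop on an object; FORCE is the grip in N (left out, the last holds). Time passes only in rows, so rows that repeat a pose let the fingers close. It gives the time, the measured TCP pose, the force and the opening at its end, in the units of the state.
- get_obs(): the state, without advancing time (a new reading comes with each control period).
- capture(name): name is "scene" or "top"; returns a dict with "image" (384x512x3 uint8, red, green, blue), "depth" (384x512 float32, m along the optical axis (not along the pixel's ray), 0 where there is no reading), "K" (3x3 intrinsics, pixels), "world_from_camera" (4x4, takes a point from camera to world coordinates). Camera axes: x right, y down, z forward; pixel columns grow to the right and rows downward; lengths in m; the calibration is good to about 2 mm. A picture is of the moment at which its call begins.
- finish_job(): hands the job in, once; it reports no verdict.
The state is a dict: "clock": time; "qpos": joint angles; "qd": joint speeds; "tau": joint torques, N m; "tool_pos": TCP position; "eef_rot": TCP orientation; "wrist_force": force on the tool from outside, world axes, zero at the start; "torque": the same for the moment, N m; "grip_width": opening from 0.0 (shut) to 1.0 (fully open).
Only numpy, scipy, OpenCV 4.12 (cv2) and the standard library are available. Lean on these libraries where they do the work, as an engineer would, in place of code of your own. Each camera call takes 0.05 s, during which the arm holds its last target.

## Working session

There is one attempt and no reset: what is moved stays moved. The work goes in short steps, Python scripts to look and compute and a shell command to move; the robot and the scene stay as the last step left them, time stands still between calls to the robot, and variables do not carry over. Pictures are saved under pics/ and viewed, and the job is handed in when it is done.

```bash
ls; mkdir -p pics
cat > h.py <<'E'
import numpy as np, cv2
from bench import get_obs, capture
def shot(n,tag):
    c=capture(n); np.savez('pics/%s.npz'%tag,**c); cv2.imwrite('pics/%s.png'%tag,cv2.resize(c['image'][:,:,::-1],(800,600),interpolation=cv2.INTER_CUBIC)); return c
def ray(c,u,v,z):
    T=c['world_from_camera'];d=T[:3,:3]@np.linalg.inv(c['K'])@np.array([u,v,1.]);o=T[:3,3]
    return o+d*(z-o[2])/d[2]
E
python3 - <<'E'
from h import *
np.set_printoptions(precision=4,suppress=True)
for n in('scene','top'):
    c=shot(n,n+'0'); print(n,c['K'],c['world_from_camera'])
print(get_obs())
E
```

```text
pics
scene [[461.5127   0.     254.9325]
 [  0.     461.5127 195.1673]
 [  0.       0.       1.    ]] [[-0.8536  0.3578 -0.3786  1.0583]
 [ 0.5207  0.6081 -0.5992  0.7853]
 [ 0.0159 -0.7086 -0.7054  0.9659]
 [ 0.      0.      0.      1.    ]]
top [[385.6284   0.     259.889 ]
 [  0.     385.6284 191.155 ]
 [  0.       0.       1.    ]] [[-0.0044 -0.9899  0.1419  0.3984]
 [-0.9999  0.0058  0.0095  0.0044]
 [-0.0102 -0.1418 -0.9898  1.0727]
 [ 0.      0.      0.      1.    ]]
{'clock': 0.1, 'qpos': array([ 1.2721,  0.3842,  0.0164,  1.3711, -0.0063,  1.3882, -0.0465]), 'qd': array([-0.0001, -0.001 , -0.    , -0.0031,  0.0009,  0.0011,  0.0013]), 'tau': array([  0.0025, -62.9129,   0.8475, -37.2754,   0.017 ,   0.0104,
        -0.    ]), 'tool_pos': array([ 0.1459, -0.6073,  0.2304]), 'eef_rot': array([-3.1181, -0.3693,  0.0004]), 'wrist_force': array([ 0.6966,  0.808 , -0.4176]), 'torque': array([0.0121, 0.0026, 0.046 ]), 'grip_width': 0.9955149048005264}
```

View pics/scene0.png

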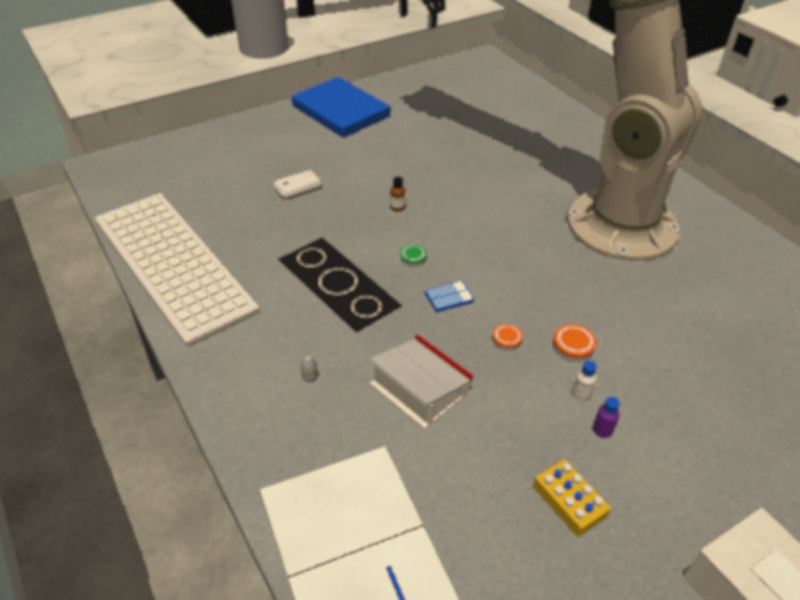

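View pics/top0.png

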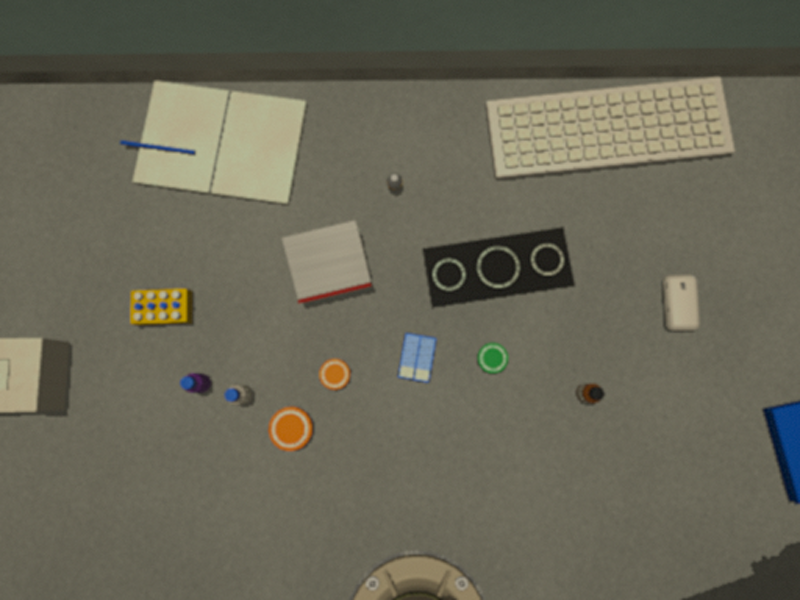

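The scene shows the rest left of the mat in the top view (its +y side), so amber goes in the ring at (448,274) and white in the one at (548,260). The orange dish candidates are (335,375), small, and (290,428), large. The bottle-shaped candidates are (238,395), white with a blue cap, and (195,383), purple. Next I measure their sizes and take a crop.

```bash
cat > meas.py <<'E'
from h import *
np.set_printoptions(precision=4,suppress=True)
R={'green':((45,85),80,60,.016),'orange':((5,14),170,120,.016),'blue':((100,125),110,50,.075),'amber':((5,16),110,30,.03),'red':((174,180),130,50,.04)}
def blobs(c,name,minA=15,z=None):
    (a,b),s,v,zz=R[name]; z=zz if z is None else z
    hsv=cv2.cvtColor(c['image'],cv2.COLOR_RGB2HSV)
    m=cv2.inRange(hsv,(a,s,v),(b,255,255))
    cs,_=cv2.findContours(m,cv2.RETR_EXTERNAL,cv2.CHAIN_APPROX_NONE)
    out=[]
    for k in cs:
        if cv2.contourArea(k)<minA: continue
        k2=cv2.convexHull(k)
        P=np.array([ray(c,u,v,z)[:2] for u,v in k2[:,0,:].astype(float)])
        (x,y),(w,h),an=cv2.minAreaRect((P*1000).astype(np.float32))
        M=cv2.moments(k2);u,v=M['m10']/M['m00'],M['m01']/M['m00']
        out.append((u,v,ray(c,u,v,z)[:2]*1000,(x,y),(w,h),an))
    return out
if __name__=='__main__':
    for n in('top','scene'):
        c=dict(np.load('pics/%s0.npz'%n))
        for k in R:
            for o in blobs(c,k): 
                if o[2][0]>150 and abs(o[2][1])<700:print(n,k,np.round([o[0],o[1]],1),'w',np.round(o[2],1),'rect',np.round(o[3],1),np.round(o[4],1),round(o[5],1))
E
python3 meas.py
python3 - <<'E'
from h import *
c=np.load('pics/top0.npz')['image'][:,:,::-1]
a=cv2.resize(c[205:300,105:260],None,fx=5,fy=5,interpolation=cv2.INTER_CUBIC)
cv2.imwrite('pics/crop1.png',a)
E
```

```text
top green [315.  228.7] w [ 445.6 -135.3] rect [ 446.2 -135.3] [54.6 51.6] 89.7
top blue [503.4 282.8] w [ 305.3 -596.8] rect [ 293.1 -589.4] [ 50.1 157.5] 84.5
top blue [148.  252.4] w [384.5 301.5] rect [384.3 301.5] [20.8 17.7] 89.8
top blue [119.9 244.6] w [404.8 374.6] rect [404.9 374.4] [21.1 17.8] 89.7
top blue [97.8 93.5] w [812.7 454.4] rect [812.  448.3] [128.1   7. ] 82.1
top amber [185.4 274. ] w [326.8 213.2] rect [327.  214.1] [74.8 72.9] 89.8
top amber [377.7 251.4] w [ 384.  -298.8] rect [ 383.8 -298.2] [23.9 29.5] 87.4
top amber [213.6 239. ] w [418.8 139.4] rect [418.7 139.6] [35.1 32. ] 89.7
top amber [213.8 239.1] w [418.5 138.9] rect [418.8 138.4] [53.9 53.3] 89.8
scene green [264.1 162.3] w [ 447.4 -132. ] rect [ 447.6 -131.5] [52.8 50.8] 59.6
scene orange [324.4 218.5] w [429.4 155.3] rect [429.8 156.5] [17.6 47.5] 54.9
scene orange [367.1 219.9] w [330.3 220.1] rect [332.7 221.1] [53.1 70.5] 38.7
scene orange [367.8 216.4] w [319.7 211. ] rect [320.3 211.3] [46.3 44.5] 89.0
scene orange [324.7 213.5] w [417.3 140.5] rect [417.6 140.8] [28.9 33. ] 0.6
scene blue [252.7 373.2] w [843.1 451.2] rect [842.9 450.3] [44.   3.8] 81.0
scene blue [391.  258.9] w [410.3 381.9] rect [410.  381.7] [31.3 17.5] 33.4
scene blue [376.7 235. ] w [388.8 306.9] rect [389.1 306.6] [28.5 17.4] 47.7
scene blue [283.7 192.8] w [507.  61.] rect [507.9  67.6] [36.6 77.2] 41.6
scene blue [217.8  67.6] w [ 345.1 -626.3] rect [ 343.2 -631.7] [172.5 228.7] 11.1
scene amber [367.5 217.8] w [334.7 223.1] rect [334.  222.4] [81.1 74.9] 21.1
scene amber [324.5 214.5] w [429.5 152.9] rect [429.1 152.4] [57.8 52.6] 53.3
scene amber [254.1 122.3] w [ 374.7 -312.4] rect [ 375.3 -311.7] [40.4 27.5] 59.0
```

View pics/crop1.png

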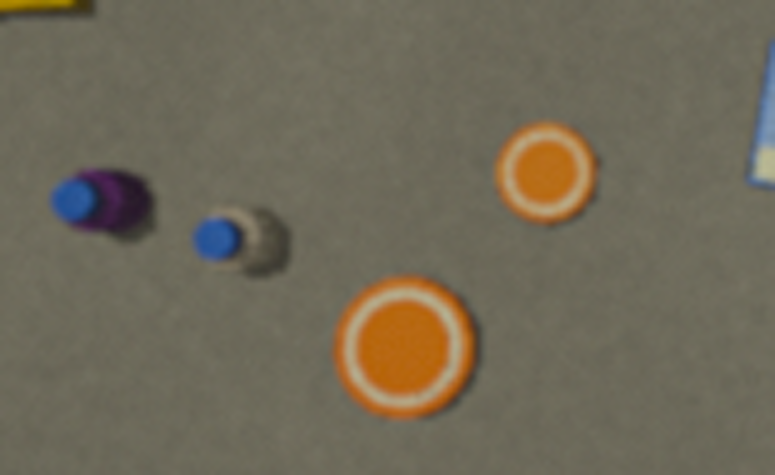

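The crop shows the 54 mm orange dish at crop (546,172), with the larger 74 mm one at (405,347). The white bottle is at crop (218,240) and the purple one at (75,200). The small dish and the white bottle fit the description. Next: mat, carrier, rest and the amber cap.

```bash
cat > m2.py <<'E'
from h import *
import sys
np.set_printoptions(precision=1,suppress=True)
for n in('top','scene'):
    c=dict(np.load('pics/%s0.npz'%n)); im=c['image']; hsv=cv2.cvtColor(im,cv2.COLOR_RGB2HSV)
    def rep(tag,m,z,amin,lo=(300,-420),hi=(760,420)):
        for k in cv2.findContours(m,cv2.RETR_EXTERNAL,cv2.CHAIN_APPROX_NONE)[0]:
            if cv2.contourArea(k)<amin: continue
            P=np.array([ray(c,u,v,z)[:2]*1000 for u,v in k[:,0,:].astype(float)])
            (x,y),(w,h),an=cv2.minAreaRect(P.astype(np.float32))
            if lo[0]<x<hi[0] and lo[1]<y<hi[1]: print(n,tag,k[:,0].mean(0),'xy',round(x,1),round(y,1),'wh',round(w,1),round(h,1),'ang',round(an,1))
    m=cv2.inRange(hsv,(0,0,0),(180,255,45)); m=cv2.morphologyEx(m,cv2.MORPH_CLOSE,np.ones((3,3)))
    rep('black@3',m,.003,800)
    rep('black@75',cv2.inRange(hsv,(0,0,0),(180,255,40)),.075,12)
    # rings
    b=cv2.inRange(hsv,(0,0,0),(180,255,60))
    cs,hier=cv2.findContours(m,cv2.RETR_CCOMP,cv2.CHAIN_APPROX_NONE)
    for k,hh in zip(cs,hier[0]):
        if hh[3]>=0 and cv2.contourArea(k)>100:
            P=np.array([ray(c,u,v,.003)[:2]*1000 for u,v in k[:,0,:].astype(float)]);(x,y),(w,h),a=cv2.fitEllipse(P.astype(np.float32)); print(n,'ringhole',k[:,0].mean(0),round(x,1),round(y,1),round(w,1),round(h,1))
    car=cv2.inRange(hsv,(95,60,60),(125,255,255))
    rep('blue@10',car,.010,60)
    rep('red',cv2.bitwise_or(cv2.inRange(hsv,(0,150,60),(4,255,255)),cv2.inRange(hsv,(172,150,60),(180,255,255))),.042,15)
E
python3 m2.py
python3 - <<'E'
import numpy as np,cv2
a=np.load('pics/top0.npz')['image'][:,:,::-1]
b=np.load('pics/scene0.npz')['image'][:,:,::-1]
p=cv2.resize(a[135:250,170:300],None,fx=4,fy=4,interpolation=cv2.INTER_CUBIC)
cv2.imwrite('pics/crop2.png',p)
p=cv2.resize(b[170:280,225:320],None,fx=5,fy=5,interpolation=cv2.INTER_CUBIC)
cv2.imwrite('pics/crop3.png',p)
E
```

```text
top black@3 [318.5 170.8] xy 609.0 -150.5 wh 105.9 255.4 ang 8.6
top black@75 [381.2 251.3] xy 385.3 -295.3 wh 17.8 15.2 ang 87.3
top black@75 [318.3 170.8] xy 595.3 -140.4 wh 97.6 236.6 ang 8.5
top ringhole [286.9 175.4] 596.5 -61.5 66.1 67.1
top ringhole [318.5 170.5] 609.9 -150.7 84.2 84.8
top ringhole [349.8 165.6] 623.4 -239.9 66.6 66.9
top blue@10 [267.2 224.5] xy 457.9 -5.2 wh 57.0 59.9 ang 79.9
top red [214.  187.1] xy 557.7 138.2 wh 5.6 123.1 ang 13.4
scene black@3 [214.2 178.9] xy 610.1 -149.1 wh 102.1 251.0 ang 8.4
scene black@75 [234.  195.7] xy 630.0 0.5 wh 27.1 32.8 ang 59.5
scene black@75 [198.8 164.2] xy 654.0 -164.8 wh 27.1 29.2 ang 63.1
scene black@75 [218.3 182.3] xy 643.1 -78.5 wh 92.8 230.3 ang 8.5
scene black@75 [254.5 116.4] xy 389.5 -286.6 wh 28.3 9.9 ang 58.8
scene ringhole [234.  195.6] 595.3 -62.8 69.1 74.6
scene ringhole [215.8 179.6] 608.5 -152.0 87.2 94.9
scene blue@10 [391.1 258.6] xy 362.6 351.6 wh 35.0 21.1 ang 26.9
scene blue@10 [286.3 190.7] xy 450.3 0.2 wh 59.8 78.5 ang 80.1
scene red [284.  228.1] xy 560.9 143.5 wh 7.9 124.7 ang 13.5
```

View pics/crop2.png

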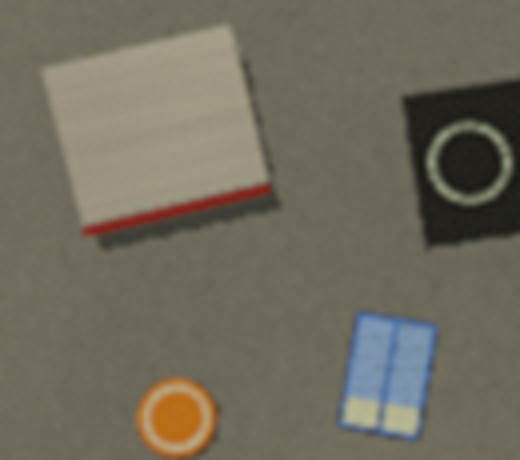

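View pics/crop3.png

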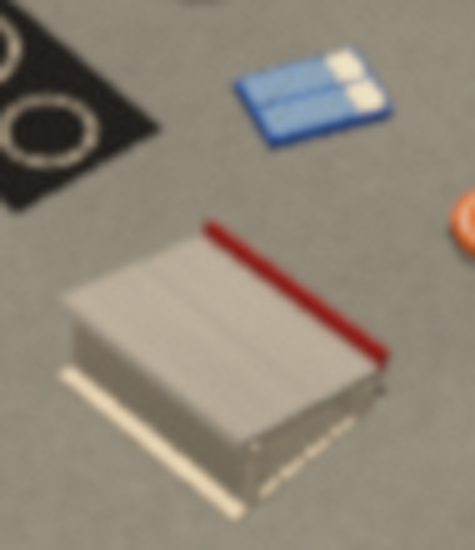

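Crop2 shows the carrier's corners at crop (360,312), (438,324), (415,438), (339,427), its paper ends toward the robot and its glass up. The plate's top corners are at (42,70) and (232,25), and the ledge's ends at (84,232) and (270,187).

Run:
```python
from h import *
np.set_printoptions(precision=1,suppress=True)
c=dict(np.load('pics/top0.npz'))
f=lambda p,z:ray(c,170+p[0]/4-.4,135+p[1]/4-.4,z)[:2]*1000
C=np.array([f(p,.010) for p in[(360,312),(438,324),(415,438),(339,427)]])
print(C,C.mean(0));d=(C[0]+C[1]-C[2]-C[3])/2;print('long',np.linalg.norm(d),np.degrees(np.arctan2(d[1],d[0])))
d=(C[0]-C[1]+C[3]-C[2])/2;print('short',np.linalg.norm(d),np.degrees(np.arctan2(d[1],d[0])))
T=np.array([f(p,.0655) for p in[(42,70),(232,25)]]);L=np.array([f(p,.0415) for p in[(84,232),(270,187)]])
print(T,L,T.mean(0),L.mean(0))
for q in(T,L): print(np.degrees(np.arctan2(*(q[0]-q[1])[::-1]))-90,np.linalg.norm(q[0]-q[1]))
# plate from depth
P=[]
c2=dict(np.load('pics/scene0.npz'))
for c,us,vs in((c,range(188,230,2),range(150,180,2)),(c2,range(250,290,2),range(228,250,2))):
  P=[]
  for v in vs:
    for u in us:
      z=c['depth'][v,u]
      if z>0:
        p=c['world_from_camera']@np.r_[np.linalg.inv(c['K'])@[u,v,1.]*z,1]; P.append(p[:3])
  P=np.array(P);P=P[(P[:,2]>.03)&(P[:,2]<.07)];A=np.c_[P[:,:2],np.ones(len(P))];s=np.linalg.lstsq(A,P[:,2],rcond=None)[0]
  n=np.hypot(*s[:2]); print('plane slope',np.arctan(n),'yaw',np.degrees(np.arctan2(s[1],s[0])),'x where z=33 at centre line', len(P), np.std(A@s-P[:,2])*1000)
  g=s[:2]/n; q=np.array([.61,.15]); zz=s[:2]@q+s[2]; print('foot', (q+g*(.033-zz)/n)*1000)
```

```text
[[490.9  15.6]
 [482.3 -38.1]
 [404.5 -21.5]
 [412.2  30.3]] [447.5  -3.4]
long 79.78515474655168 -11.301200126305789
short 53.41749949455522 81.24821882698826
[[649.9 227.7]
 [680.1 100.3]] [[543.4 201.7]
 [573.4  76. ]] [665. 164.] [558.4 138.9]
13.321243963392973 130.86537981176068
13.454687387190972 129.29641352418562
plane slope 0.29491542900469536 yaw 12.637757180763314 x where z=33 at centre line 313 1.8923068638435723
foot [561.8 139.2]
plane slope 0.2507139938370548 yaw 17.17112756883114 x where z=33 at centre line 218 4.927928565568395
foot [555.9 133.3]
```

```bash
cat > go.py <<'E'
import sys,numpy as np
from bench import get_obs
from scipy.spatial.transform import Rotation as R
o=get_obs();r=R.from_rotvec(o['eef_rot']).as_matrix();p=np.array(o['tool_pos'])*1000
th=np.degrees(np.arctan2(r[1,0],r[0,0]))
print('t %.1f pos %s th %.1f tilt %.1f F %s grip %.1f'%(o['clock'],np.round(p,1),th,np.degrees(np.arccos(-r[2,2])),np.round(o['wrist_force'],1),o['grip_width']*85.4))
for a in sys.argv[1:]:
    x,y,z,t=map(float,a.split(','))
    d=(np.array([x,y,z])-p)@r
    print(a,'->',np.round(d,1),'turn %.1f'%(-(t-th)))
E
python3 go.py 385,-296.5,150,98.6 385,-296.5,16,98.6
```

```text
t 0.1 pos [ 145.9 -607.3  230.4] th 13.5 tilt 0.1 F [ 0.7  0.8 -0.4] grip 85.0
385,-296.5,150,98.6 -> [ 305.1 -246.2   80.8] turn -85.1
385,-296.5,16,98.6 -> [ 305.1 -245.9  214.8] turn -85.1
```

```bash
python3 -m handwheel '{"delta_pos": [[38,-31,0],[76,-62,0],[114,-93,10],[152,-123,30],[190,-154,50],[229,-185,70],[267,-216,90],[305,-246,105],[305,-246,105]], "turn": [-10.5,-21,-31.5,-42,-52.5,-63,-73.5,-84,-85.1]}' 70 40; python3 go.py 385,-296.5,60,98.6 385,-296.5,16,98.6
python3 - <<'E'
from h import *
c=shot('top','top1')
E
```

```text
clock: 1.23
tool_pos: [0.3869, -0.2928, 0.125]
eef_rot: [-2.035, -2.39, -0.003]
wrist_force: [0.0, -0.6, -0.4]
grip_width: 0.818
t 1.2 pos [ 386.9 -292.8  125. ] th 99.2 tilt 0.2 F [ 0.  -0.6 -0.4] grip 69.9
385,-296.5,60,98.6 -> [-3.6 -2.4 65. ] turn 0.6
385,-296.5,16,98.6 -> [ -3.7  -2.4 109. ] turn 0.6
```

View pics/top1.png

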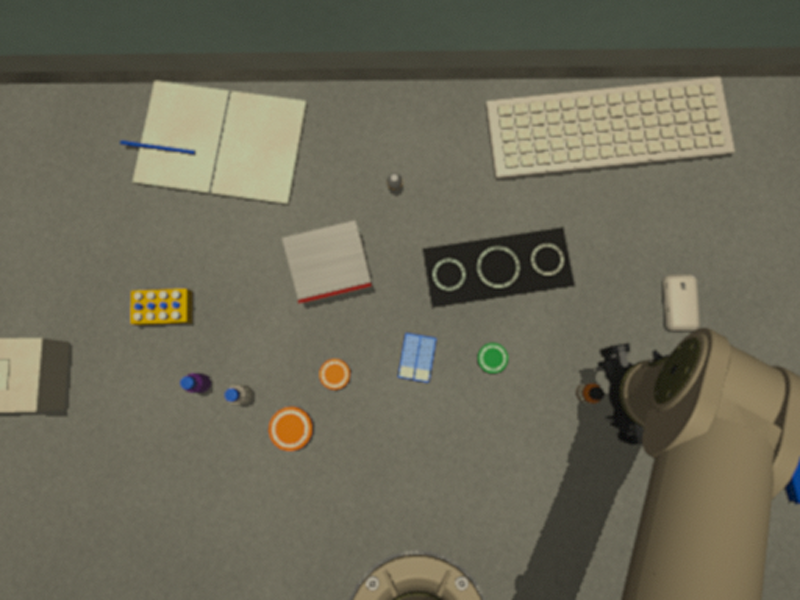

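The picture shows the gripper around (625,390), above the amber bottle at (592,393) once parallax at hand height is allowed for. The bench is otherwise unchanged.

```bash
python3 go.py 385,-296.5,16,98.6;  python3 -m handwheel '{"delta_pos": [[0,0,0]], "turn": [0]}' ; python3 go.py 385,-296.5,16,98.6
```

```text
t 1.3 pos [ 385.7 -295.3  125.6] th 98.9 tilt 0.1 F [-0.7  0.5  0.6] grip 70.0
385,-296.5,16,98.6 -> [ -1.2  -0.8 109.6] turn 0.3
clock: 1.4
tool_pos: [0.3845, -0.2982, 0.1264]
eef_rot: [-2.052, -2.379, 0.001]
wrist_force: [-0.2, -0.5, -0.0]
grip_width: 0.816
t 1.4 pos [ 384.5 -298.2  126.4] th 98.5 tilt 0.0 F [-0.2 -0.5 -0. ] grip 69.7
385,-296.5,16,98.6 -> [  1.6   0.8 110.4] turn -0.1
```

```bash
python3 -m handwheel '{"delta_pos": [[1.5,0,40],[1.5,0,80],[1.5,0,110],[1.5,0,110],[1.5,0,110]], "turn": [0,0,0,0,0]}'; python3 -m handwheel '{"delta_pos": [[0,0,0],[0,0,0],[0,0,0],[0,0,0],[0,0,0],[0,0,0]], "turn": [0,0,0,0,0,0]}' 25 40; python3 go.py 596.2,-61.8,100,98.6
```

```text
clock: 2.02
tool_pos: [0.3852, -0.2969, 0.0175]
eef_rot: [2.05, 2.379, -0.0]
wrist_force: [-0.2, 0.2, -0.1]
grip_width: 0.821
clock: 2.78
tool_pos: [0.3854, -0.2963, 0.0176]
eef_rot: [2.047, 2.38, -0.001]
wrist_force: [-2.1, -0.1, 7.6]
grip_width: 0.383
t 2.8 pos [ 385.4 -296.3   17.6] th 98.6 tilt 0.1 F [-2.1 -0.1  7.6] grip 32.7
596.2,-61.8,100,98.6 -> [200.2 243.6 -82.5] turn 0.0
```

```bash
python3 -m handwheel '{"delta_pos": [[0,0,-30],[0,0,-60],[20,24,-60],[55,67,-60],[90,110,-60],[125,152,-60],[160,195,-60],[190,231,-60],[200,243.5,-60],[200,243.5,-60],[200,243.5,-60]], "turn": [0,0,0,0,0,0,0,0,0,0,0]}'; python3 go.py 596.2,-61.8,21.5,98.6
```

```text
clock: 4.15
tool_pos: [0.5948, -0.0637, 0.0761]
eef_rot: [2.051, 2.38, -0.002]
wrist_force: [-0.2, -0.7, -1.3]
grip_width: 0.385
t 4.2 pos [594.8 -63.7  76.1] th 98.5 tilt 0.1 F [-0.2 -0.7 -1.3] grip 32.9
596.2,-61.8,21.5,98.6 -> [ 1.7  1.7 54.6] turn -0.1
```

```bash
python3 -m handwheel '{"delta_pos": [[1.5,1.5,25],[1.5,1.5,45],[1.5,1.5,52],[1.5,1.5,54.5],[1.5,1.5,55],[1.5,1.5,55]], "turn": [0,0,0,0,0,0]}'; python3 -m handwheel '{"delta_pos": [[0,0,0],[0,0,0],[0,0,0],[0,0,0],[0,0,-30],[0,0,-65],[0,0,-90],[0,0,-90]], "turn": [0,0,0,0,0,0,0,0]}' 60; python3 go.py 384.5,301.5,120,98.6
```

```text
clock: 4.9
tool_pos: [0.5974, -0.0598, 0.022]
eef_rot: [2.048, 2.381, 0.001]
wrist_force: [-0.7, -1.3, -1.6]
grip_width: 0.383
clock: 5.9
tool_pos: [0.5985, -0.0597, 0.1136]
eef_rot: [2.046, 2.379, 0.004]
wrist_force: [0.1, -0.1, 0.3]
grip_width: 0.703
t 5.9 pos [598.5 -59.7 113.6] th 98.6 tilt 0.3 F [ 0.1 -0.1  0.3] grip 60.0
384.5,301.5,120,98.6 -> [ 389.2 -157.4   -7.5] turn 0.0
```

```bash
python3 -m handwheel '{"delta_pos": [[25,-10,-10],[75,-30,-10],[125,-50,-10],[175,-71,-10],[225,-91,-10],[275,-111,-10],[325,-131,-10],[370,-150,-10],[389,-157.4,-10],[389,-157.4,-10],[389,-157.4,-10]], "turn": [0,0,0,0,0,0,0,0,0,0,0]}' 60
python3 - <<'E'
from h import *
c=shot('top','top2');c=shot('scene','scene2')
E
python3 go.py 384.5,301.5,17.5,98.6
```

```text
clock: 7.28
tool_pos: [0.3835, 0.2999, 0.1206]
eef_rot: [2.05, 2.381, -0.002]
wrist_force: [0.1, -0.0, -0.3]
grip_width: 0.7
t 7.4 pos [383.9 299.8 120.9] th 98.5 tilt 0.0 F [-0.8 -0.8  0.4] grip 59.9
384.5,301.5,17.5,98.6 -> [  1.7   0.9 103.4] turn -0.1
```

View pics/top2.png

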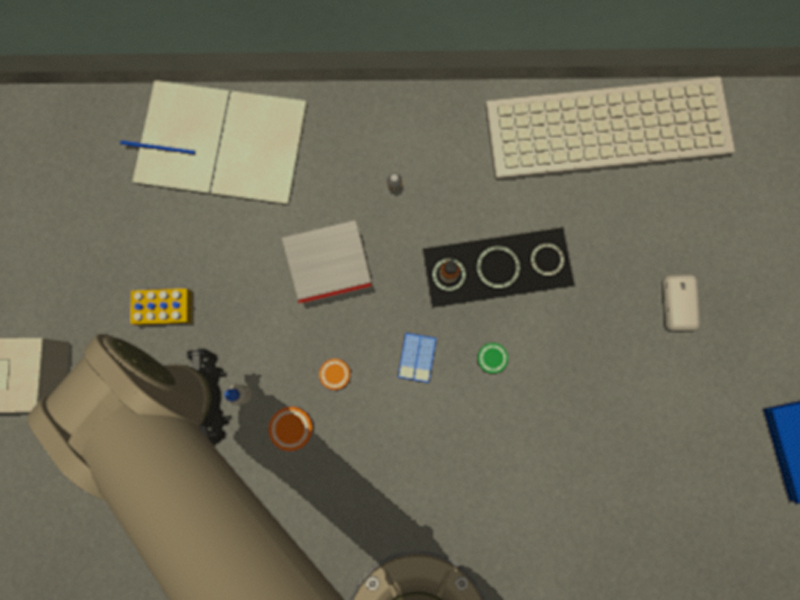

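View pics/scene2.png

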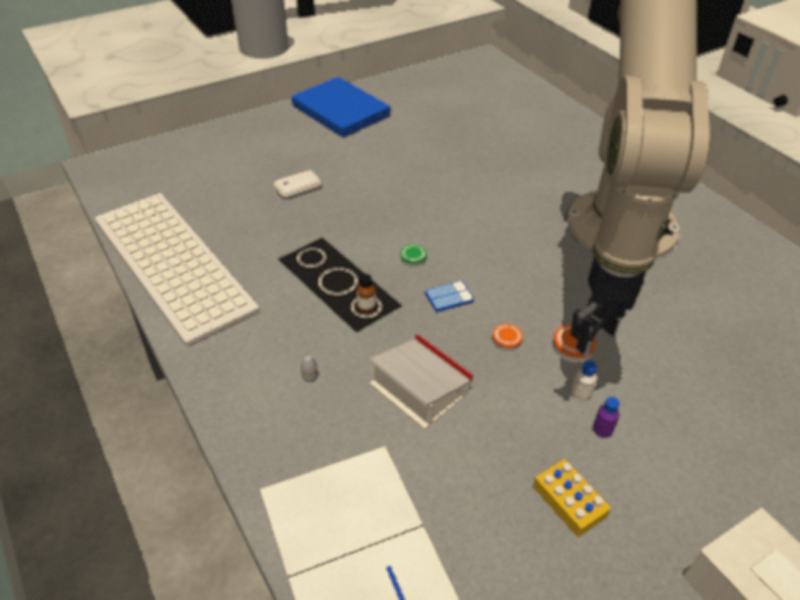

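The amber bottle stands upright inside the near ring, at (449,272) in top and (367,300) in scene. The gripper is above the white bottle, at (233,395) in top.

```bash
python3 -m handwheel '{"delta_pos": [[1.5,0,40],[1.5,0,80],[1.5,0,103],[1.5,0,103],[1.5,0,103]], "turn": [0,0,0,0,0]}' 60; python3 -m handwheel '{"delta_pos": [[0,0,0],[0,0,0],[0,0,0],[0,0,0],[0,0,0],[0,0,0]], "turn": [0,0,0,0,0,0]}' 25 40;python3 go.py 384.5,301.5,17.5,98.6; python3 -m handwheel '{"delta_pos": [[0,0,-30],[0,0,-65],[0,0,-100],[0,0,-130],[0,0,-130]], "turn": [0,0,0,0,0]}' ; python3 go.py 623,-239.8,147.5,98.6
```

```text
clock: 8.0
tool_pos: [0.3837, 0.3028, 0.0193]
eef_rot: [2.049, 2.381, 0.002]
wrist_force: [-0.5, -0.6, 0.1]
grip_width: 0.701
clock: 8.75
tool_pos: [0.3838, 0.3031, 0.0197]
eef_rot: [2.048, 2.381, 0.003]
wrist_force: [0.1, -1.5, 5.7]
grip_width: 0.381
t 8.8 pos [383.8 303.1  19.7] th 98.6 tilt 0.1 F [ 0.1 -1.5  5.7] grip 32.5
384.5,301.5,17.5,98.6 -> [-1.7  0.5  2.2] turn 0.0
clock: 9.38
tool_pos: [0.3841, 0.3038, 0.1511]
eef_rot: [2.047, 2.38, 0.008]
wrist_force: [0.6, -0.2, -0.4]
grip_width: 0.383
t 9.4 pos [384.1 303.8 151.1] th 98.6 tilt 0.3 F [ 0.6 -0.2 -0.4] grip 32.7
623,-239.8,147.5,98.6 -> [-573.3  154.8    3.4] turn 0.0
```

```bash
python3 -m handwheel '{"delta_pos": [[-30,8,0],[-88,24,0],[-146,40,0],[-204,56,0],[-262,71,0],[-320,86,0],[-378,102,0],[-436,118,0],[-494,134,0],[-545,148,0],[-573,155,0],[-573,155,0]], "turn": [0,0,0,0,0,0,0,0,0,0,0,0]}' ; python3 -m handwheel '{"delta_pos": [[0,0,0],[0,0,0]], "turn": [0,0]}'; python3 go.py 623,-239.8,23.4,98.6
```

```text
clock: 10.88
tool_pos: [0.6211, -0.2438, 0.1463]
eef_rot: [-2.053, -2.376, 0.003]
wrist_force: [-0.2, 0.4, -0.8]
grip_width: 0.384
clock: 11.12
tool_pos: [0.6219, -0.2387, 0.1483]
eef_rot: [-2.045, -2.384, -0.001]
wrist_force: [-0.6, 0.4, -0.4]
grip_width: 0.382
t 11.1 pos [ 621.9 -238.7  148.3] th 98.7 tilt 0.0 F [-0.6  0.4 -0.4] grip 32.6
623,-239.8,23.4,98.6 -> [ -1.3   1.  124.9] turn 0.1
```

Then on to the green dish, measured at about (446.5,-134).

```bash
python3 -m handwheel '{"delta_pos": [[-1,1,40],[-1,1,80],[-1,1,110],[-1,1,120],[-1,1,124],[-1,1,125.5],[-1,1,125.5]], "turn": [0,0,0,0,0,0,0]}'; python3 -m handwheel '{"delta_pos": [[0,0,0],[0,0,0],[0,0,0],[0,0,0],[0,0,-30],[0,0,-65],[0,0,-90],[0,0,-90]], "turn": [0,0,0,0,0,0,0,0]}' 60; python3 go.py 446.5,-134,80,98.6
```

```text
clock: 12.0
tool_pos: [0.6238, -0.2416, 0.0241]
eef_rot: [2.047, 2.381, 0.001]
wrist_force: [-1.2, 0.1, -1.1]
grip_width: 0.387
clock: 13.0
tool_pos: [0.6246, -0.2418, 0.1155]
eef_rot: [2.046, 2.379, 0.003]
wrist_force: [-0.4, -0.0, -0.3]
grip_width: 0.702
t 13.0 pos [ 624.6 -241.8  115.5] th 98.6 tilt 0.3 F [-0.4 -0.  -0.3] grip 60.0
446.5,-134,80,98.6 -> [ 133.3 -160.1   34.5] turn 0.0
```

```bash
python3 -m handwheel '{"delta_pos": [[15,-18,-5],[50,-60,-5],[85,-102,0],[115,-138,15],[133,-160,30],[133,-160,45],[133,-160,45],[133,-160,45]], "turn": [0,0,0,0,0,0,0,0]}' 80
python3 - <<'E'
from h import *
c=shot('top','top3');c=shot('scene','scene3')
E
python3 go.py 446.5,-134,4,98.6
```

```text
clock: 14.0
tool_pos: [0.4459, -0.1343, 0.0679]
eef_rot: [2.049, 2.382, 0.001]
wrist_force: [0.6, -0.1, -0.2]
grip_width: 0.935
t 14.1 pos [ 445.9 -134.2   68.2] th 98.6 tilt 0.1 F [ 0.3 -0.6  0.2] grip 80.1
446.5,-134,4,98.6 -> [ 0.1  0.6 64.2] turn -0.0
```

View pics/scene3.png

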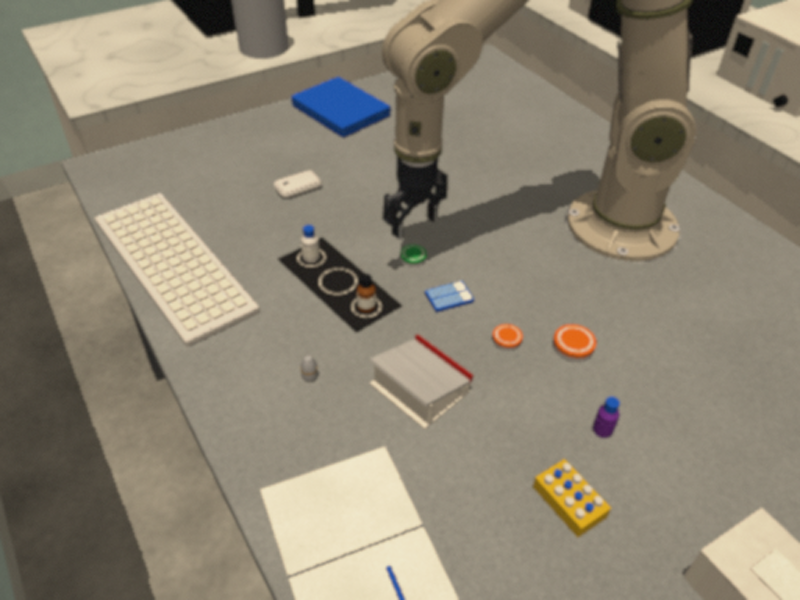

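Both bottles are upright in their rings: white at (310,255), amber at (367,300). The gripper is over the green dish at (413,254).

```bash
python3 -m handwheel '{"delta_pos": [[0,0.5,30],[0,0.5,52],[0,0.5,62],[0,0.5,64],[0,0.5,64]], "turn": [0,0,0,0,0]}' 80; python3 -m handwheel '{"delta_pos": [[0,0,0],[0,0,0],[0,0,0],[0,0,0],[0,0,0]], "turn": [0,0,0,0,0]}' 45 30;python3 go.py 446.5,-134,4,98.6; python3 -m handwheel '{"delta_pos": [[0,0,-10],[0,0,-30],[0,0,-50],[0,0,-50]], "turn": [0,0,0,0]}'
python3 - <<'E'
from h import *
c=shot('scene','scene4')
cv2.imwrite('pics/crop4.png',cv2.resize(c['image'][90:190,220:320,::-1],None,fx=6,fy=6,interpolation=cv2.INTER_CUBIC))
E
python3 go.py 609.6,-150.7,54,98.6
```

```text
clock: 14.72
tool_pos: [0.4461, -0.134, 0.0045]
eef_rot: [2.048, 2.381, 0.001]
wrist_force: [-0.2, 0.0, 0.1]
grip_width: 0.935
clock: 15.35
tool_pos: [0.446, -0.134, 0.0048]
eef_rot: [2.047, 2.381, 0.0]
wrist_force: [-2.3, 0.4, 6.7]
grip_width: 0.608
t 15.3 pos [ 446.  -134.     4.8] th 98.6 tilt 0.1 F [-2.3  0.4  6.7] grip 52.0
446.5,-134,4,98.6 -> [-0.1  0.5  0.8] turn 0.0
clock: 15.85
tool_pos: [0.4468, -0.1342, 0.0556]
eef_rot: [2.046, 2.379, 0.002]
wrist_force: [-0.0, 0.2, -1.1]
grip_width: 0.611
t 15.9 pos [ 446.  -134.1   54.6] th 98.6 tilt 0.1 F [-0.2 -0.2 -0.9] grip 52.3
609.6,-150.7,54,98.6 -> [-40.9 159.3   0.9] turn 0.0
```

View pics/crop4.png

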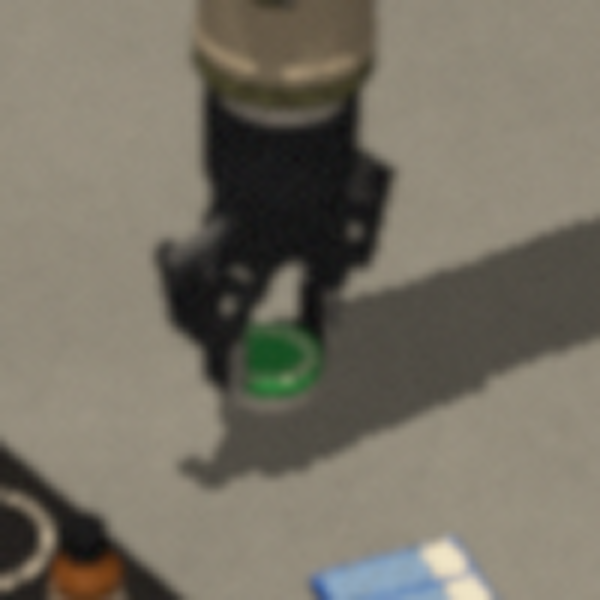

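The green dish at crop (278,360) is held level between the fingers.

```bash
python3 -m handwheel '{"delta_pos": [[-7,28,0],[-18,70,0],[-29,112,0],[-38,147,0],[-41,159.3,0],[-41,159.3,0],[-41,159.3,0]], "turn": [0,0,0,0,0,0,0]}' ;  python3 go.py 609.6,-150.7,7.5,98.6
```

```text
clock: 16.77
tool_pos: [0.6078, -0.1505, 0.0534]
eef_rot: [-2.048, -2.381, 0.001]
wrist_force: [0.4, -0.4, -0.7]
grip_width: 0.612
t 16.8 pos [ 607.8 -150.5   53.4] th 98.6 tilt 0.1 F [ 0.4 -0.4 -0.7] grip 52.2
609.6,-150.7,7.5,98.6 -> [-0.5  1.8 45.9] turn 0.0
```

```bash
python3 -m handwheel '{"delta_pos": [[-0.5,1,20],[-0.5,1,38],[-0.5,1,44],[-0.5,1,46],[-0.5,1,46]], "turn": [0,0,0,0,0]}' ;  python3 go.py 609.6,-150.7,7.5,98.6; python3 -m handwheel '{"delta_pos": [[0,0,0],[0,0,0],[0,0,0],[0,0,-15],[0,0,-50],[0,0,-90],[0,0,-110],[0,0,-110]], "turn": [0,0,0,0,0,0,0,0]}' 75;python3 go.py 418.6,139.2,80,98.6
```

```text
clock: 17.4
tool_pos: [0.6094, -0.1509, 0.0079]
eef_rot: [-2.048, -2.381, 0.002]
wrist_force: [-3.3, 0.8, 5.8]
grip_width: 0.611
t 17.4 pos [ 609.4 -150.9    7.9] th 98.6 tilt 0.1 F [-3.3  0.8  5.8] grip 52.2
609.6,-150.7,7.5,98.6 -> [0.1 0.3 0.4] turn 0.0
clock: 18.4
tool_pos: [0.6113, -0.151, 0.1199]
eef_rot: [2.046, 2.379, 0.002]
wrist_force: [0.4, -0.9, -0.3]
grip_width: 0.878
t 18.4 pos [ 611.3 -151.   119.9] th 98.6 tilt 0.2 F [ 0.4 -0.9 -0.3] grip 75.0
418.6,139.2,80,98.6 -> [ 315.9 -147.2   39. ] turn 0.0
```

```bash
python3 -m handwheel '{"delta_pos": [[25,-12,0],[75,-35,0],[125,-58,0],[175,-82,0],[225,-105,0],[275,-128,0],[305,-142,20],[316,-147,40],[316,-147,45],[316,-147,45]], "turn": [0,0,0,0,0,0,0,0,0,0]}' 80
python3 - <<'E'
from h import *
import meas
for n in('top','scene'):
    c=shot(n,n+'5')
    for k in('green','orange','amber'):
        for o in meas.blobs(c,k,z=.019 if k=='green' else .016):
            if o[2][0]>300 and abs(o[2][1])<400: print(n,k,np.round([o[0],o[1]],1),np.round(o[2],1),np.round(o[3],1),np.round(o[4],1))
E
python3 go.py 418.6,139.2,4.5,98.6
```

```text
clock: 19.65
tool_pos: [0.4174, 0.1388, 0.0723]
eef_rot: [-2.049, -2.38, 0.002]
wrist_force: [0.1, -0.9, -1.1]
grip_width: 0.934
top green [319.7 169.6] [ 608.9 -151.8] [ 609.3 -151.4] [52.8 54. ]
top amber [221.5 237.4] [423.3 119.6] [423.4 118.9] [31.5 10.1]
top amber [287.2 173.2] [599.8 -61.6] [599.  -61.1] [34.2 25.5]
scene green [215.6 175.5] [ 609.  -151.6] [ 609.  -152.3] [59.1 51.7]
scene orange [367.2 220.3] [330.8 221.3] [333.  222.8] [50.9 70.5]
scene orange [367.7 216.5] [320.  211.3] [319.5 211.2] [41.8 46.5]
scene orange [324.7 213.8] [417.9 141.2] [417.7 140.8] [29. 33.]
scene amber [367.5 217.8] [323.8 214.7] [323.1 213.9] [82.3 76. ]
scene amber [324.6 214.5] [420.  143.5] [419.7 142.9] [58.6 53.4]
scene amber [234.  185.7] [581.3 -87.2] [582.  -86.3] [34.4 35.9]
t 19.8 pos [418.2 138.9  73.1] th 98.5 tilt 0.0 F [ 0.2 -0.1  0.8] grip 80.2
418.6,139.2,4.5,98.6 -> [ 0.2  0.4 68.6] turn -0.1
```

View pics/top5.png

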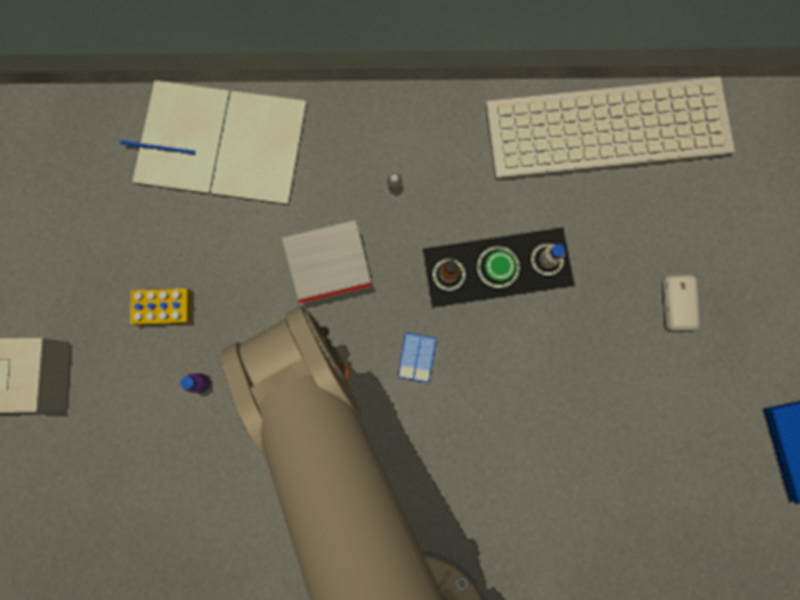

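View pics/scene5.png

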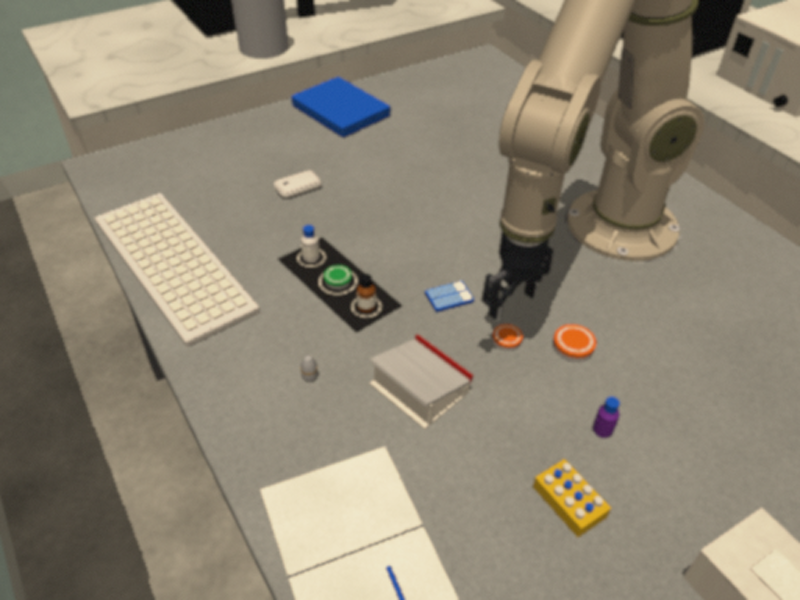

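The green dish is centred in the large ring at (498,267) in top. The gripper is above the small orange dish at (507,336) in scene.

```bash
python3 -m handwheel '{"delta_pos": [[0,0.5,30],[0,0.5,55],[0,0.5,66],[0,0.5,68.5],[0,0.5,68.5]], "turn": [0,0,0,0,0]}' 80; python3 -m handwheel '{"delta_pos": [[0,0,0],[0,0,0],[0,0,0],[0,0,0],[0,0,0]], "turn": [0,0,0,0,0]}' 45 30;python3 go.py 418.6,139.2,4,98.6; python3 -m handwheel '{"delta_pos": [[0,0,-15],[0,0,-45],[0,0,-85],[0,0,-100],[0,0,-100]], "turn": [0,0,0,0,0]}'
python3 - <<'E'
from h import *
c=shot('scene','scene6')
cv2.imwrite('pics/crop6.png',cv2.resize(c['image'][130:230,270:370,::-1],None,fx=6,fy=6,interpolation=cv2.INTER_CUBIC))
E
python3 go.py 609.3,-151.5,104,98.6
```

```text
clock: 20.38
tool_pos: [0.4186, 0.1397, 0.005]
eef_rot: [2.048, 2.381, 0.001]
wrist_force: [-0.1, 0.7, 0.6]
grip_width: 0.934
clock: 21.0
tool_pos: [0.4186, 0.1398, 0.0053]
eef_rot: [2.048, 2.381, 0.001]
wrist_force: [-1.4, -1.0, 9.2]
grip_width: 0.608
t 21.0 pos [418.6 139.8   5.3] th 98.6 tilt 0.1 F [-1.4 -1.   9.2] grip 51.9
418.6,139.2,4,98.6 -> [-0.6 -0.1  1.3] turn 0.0
clock: 21.62
tool_pos: [0.4187, 0.1397, 0.1054]
eef_rot: [2.047, 2.38, 0.003]
wrist_force: [1.1, 0.3, -0.5]
grip_width: 0.615
t 21.7 pos [418.  139.4 104.2] th 98.6 tilt 0.0 F [-0.2 -0.5 -0.5] grip 52.1
609.3,-151.5,104,98.6 -> [-316.2  145.7    0.4] turn -0.0
```

View pics/crop6.png

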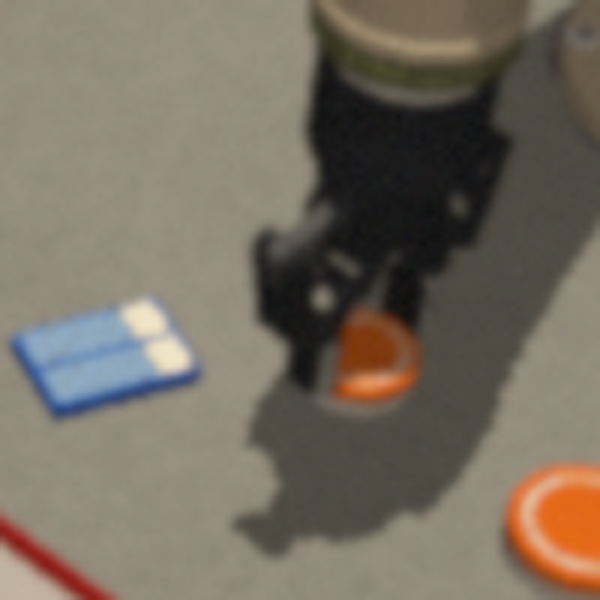

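The orange dish at crop (378,355) is level in the fingers.

```bash
python3 -m handwheel '{"delta_pos": [[-25,11.5,-10],[-70,32,-20],[-120,55,-20],[-170,78,-20],[-220,101,-20],[-270,124,-20],[-305,140,-10],[-316,145.7,0],[-316,145.7,0],[-316,145.7,0]], "turn": [0,0,0,0,0,0,0,0,0,0]}'; python3 go.py 609.3,-151.5,25,98.6
```

```text
clock: 22.92
tool_pos: [0.6089, -0.1488, 0.104]
eef_rot: [-2.045, -2.383, -0.001]
wrist_force: [1.0, -0.5, 0.5]
grip_width: 0.616
t 22.9 pos [ 608.9 -148.8  104. ] th 98.8 tilt 0.1 F [ 1.  -0.5  0.5] grip 52.6
609.3,-151.5,25,98.6 -> [-2.8  0.  79. ] turn 0.2
```

```bash
python3 -m handwheel '{"delta_pos": [[0,0,25],[0,0,50],[0,0,65],[0,0,69],[0,0,69],[0,0,69]], "turn": [0,0,0,0,0,0]}'; python3 go.py 609.3,-151.5,24.3,98.6
```

```text
clock: 23.68
tool_pos: [0.6101, -0.151, 0.0364]
eef_rot: [2.047, 2.381, 0.001]
wrist_force: [0.4, -0.1, -0.5]
grip_width: 0.612
t 23.7 pos [ 610.1 -151.    36.4] th 98.6 tilt 0.1 F [ 0.4 -0.1 -0.5] grip 52.3
609.3,-151.5,24.3,98.6 -> [-0.3 -0.9 12.1] turn 0.0
```

```bash
python3 -m handwheel '{"delta_pos": [[-0.5,-1,6],[-0.5,-1,11],[-0.5,-1,12.3],[-0.5,-1,12.3],[-0.5,-1,12.3]], "turn": [0,0,0,0,0]}'; python3 go.py 609.3,-151.5,24.3,98.6
python3 - <<'E'
from h import *
c=shot('scene','scene7')
cv2.imwrite('pics/crop7.png',cv2.resize(c['image'][110:210,170:270,::-1],None,fx=6,fy=6,interpolation=cv2.INTER_CUBIC))
E
```

```text
clock: 24.3
tool_pos: [0.6085, -0.1519, 0.0244]
eef_rot: [2.048, 2.381, -0.001]
wrist_force: [-6.9, 0.4, 13.8]
grip_width: 0.615
t 24.3 pos [ 608.5 -151.9   24.4] th 98.6 tilt 0.0 F [-6.9  0.4 13.8] grip 52.5
609.3,-151.5,24.3,98.6 -> [0.3 0.9 0.1] turn -0.0
```

View pics/crop7.png

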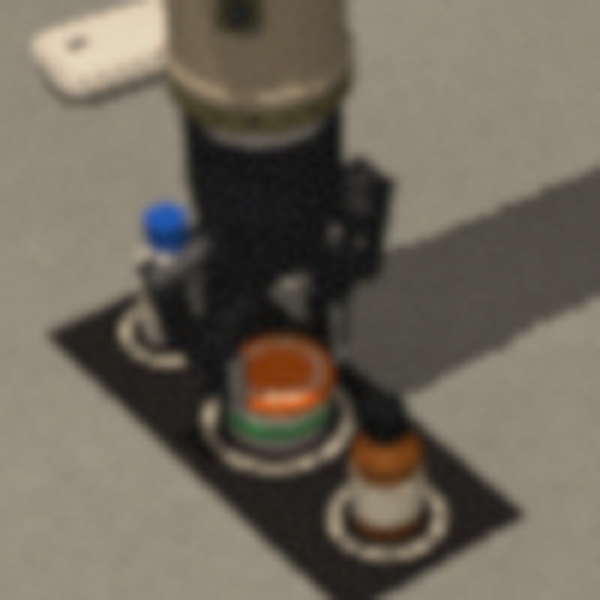

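The orange dish sits on the green one, in contact at 14 N. Releasing and backing off.

```bash
python3 -m handwheel '{"delta_pos": [[0,0,-0.5],[0,0,-0.5],[0,0,-0.5],[0,0,-15],[0,0,-50],[0,0,-90],[0,0,-110],[0,0,-110]], "turn": [0,0,0,0,0,0,0,0]}' 75;python3 go.py 448,-3.2,100,-10
```

```text
clock: 25.35
tool_pos: [0.6099, -0.1518, 0.136]
eef_rot: [2.046, 2.379, 0.003]
wrist_force: [-0.1, -0.2, 0.4]
grip_width: 0.88
t 25.4 pos [ 609.9 -151.8  136. ] th 98.6 tilt 0.3 F [-0.1 -0.2  0.4] grip 75.1
448,-3.2,100,-10 -> [ 171.2 -138.    35.1] turn 108.6
```

```bash
python3 -m handwheel '{"delta_pos": [[10,-8,0],[30,-25,0],[50,-40,0],[70,-56,0],[90,-72,0],[110,-89,0],[130,-105,0],[150,-121,0],[165,-133,0],[171,-138,15],[171,-138,35],[171,-138,50]], "turn": [8,18,28,38,48,58,68,78,88,98,108,108.6]}' 80; python3 -m handwheel '{"delta_pos": [[0,0,0],[0,0,0]], "turn": [0,0]}'
python3 - <<'E'
from h import *
import meas
for n in('top','scene'):
    c=shot(n,n+'8')
    for k,z in(('green',.019),('orange',.035),('amber',.035)):
        for o in meas.blobs(c,k,z=z):
            if o[2][0]>540 and abs(o[2][1])<400: print(n,k,np.round([o[0],o[1]],1),np.round(o[2],1),np.round(o[3],1),np.round(o[4],1))
a=dict(np.load('pics/top8.npz'));b=dict(np.load('pics/scene8.npz'))
A=cv2.resize(a['image'][140:240,260:390,::-1],None,fx=3,fy=3,interpolation=3);B=cv2.resize(b['image'][110:210,170:300,::-1],None,fx=3,fy=3,interpolation=3)
cv2.imwrite('pics/crop8.png',np.hstack([A,B]))
E
python3 go.py 448,-3.2,3,-10
```

```text
clock: 26.85
tool_pos: [0.4455, -0.0032, 0.0817]
eef_rot: [3.13, -0.272, -0.002]
wrist_force: [0.3, 0.0, -0.1]
grip_width: 0.94
clock: 27.1
tool_pos: [0.4467, -0.0033, 0.0833]
eef_rot: [-3.13, 0.27, -0.0]
wrist_force: [-0.8, -0.4, 0.1]
grip_width: 0.935
top amber [287.3 173.1] [596.6 -60.9] [597.6 -60.7] [31.1 29.3]
top amber [319.6 169.4] [ 606.2 -149.4] [ 606.1 -149.1] [57.5 52.9]
scene orange [215.8 172.5] [ 609.8 -147.2] [ 611.7 -146. ] [45.8 56.2]
scene orange [215.6 170.7] [ 606.5 -154.9] [ 604.9 -154.5] [39.1 31.3]
scene amber [234.  185.3] [590.1 -71.1] [590.4 -70.7] [38.  35.2]
scene amber [216.1 171.7] [ 607.2 -150.1] [ 606.6 -150.6] [56.6 64.6]
t 27.2 pos [446.9  -3.3  83.6] th -9.9 tilt 0.1 F [-0.5  0.6  0.1] grip 79.7
448,-3.2,3,-10 -> [ 0.9 -0.2 80.6] turn 0.1
```

View pics/crop8.png

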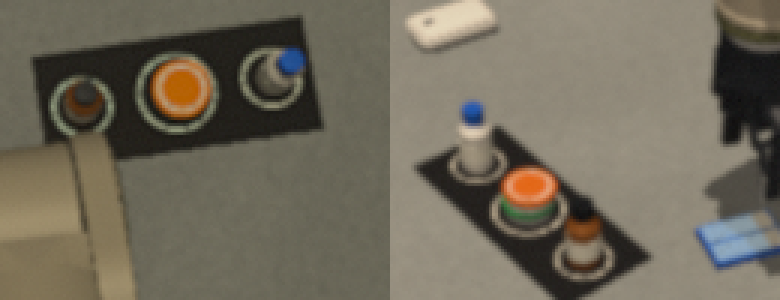

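Run:
```python
from h import *
def inner(tag,lo,hi,z,c0):
    c=dict(np.load('pics/%s.npz'%tag));s=8
    im=cv2.resize(c['image'],None,fx=s,fy=s,interpolation=cv2.INTER_CUBIC)
    hsv=cv2.cvtColor(im,cv2.COLOR_RGB2HSV);m=cv2.inRange(hsv,lo,hi)
    for k in cv2.findContours(m,cv2.RETR_CCOMP,cv2.CHAIN_APPROX_NONE)[0]:
        A=cv2.contourArea(k)
        if A<64*40: continue
        P=np.array([ray(c,(u+.5)/s-.5,(v+.5)/s-.5,z)[:2]*1000 for u,v in k[::3,0,:].astype(float)])
        (x,y),(w,h),_=cv2.fitEllipse(P.astype(np.float32))
        if np.hypot(x-c0[0],y-c0[1])<25: print(tag,round(x,1),round(y,1),round(w,1),round(h,1))
for t in('top','scene'):
    print('green');inner(t+'5',(40,110,50),(90,255,255),.019,(609,-151))
    print('orange');inner(t+'8',(3,165,80),(16,255,255),.035,(607,-150))
    print('orange at start');inner(t+'0',(3,165,80),(16,255,255),.016,(418,139))
```

```text
green
top5 609.1 -152.3 33.1 33.7
top5 608.2 -151.1 54.8 56.9
top5 609.0 -152.3 47.8 48.7
orange
top8 607.7 -150.9 33.5 34.1
top8 606.8 -149.7 51.2 52.8
orange at start
top0 419.1 140.9 32.4 33.3
green
scene5 608.0 -153.4 31.5 32.0
orange
scene8 607.8 -150.2 50.9 55.3
orange at start
scene0 416.9 140.1 32.3 37.3
```

The stack is good: the lid circles are 2 mm apart, and all items are upright in their rings. Now the carrier: I'll go down slowly with the fingers just clear of it to feel for the table.

```bash
python3 -m handwheel '{"delta_pos": [[1,0,30],[1,0,55],[1,0,70],[1,0,76],[1,0,76]], "turn": [0,0,0,0,0]}' 68; python3 -m handwheel '{"delta_pos": [[0,0,2],[0,0,4],[0,0,4]], "turn": [0,0,0]}' ; python3 -m handwheel '{"delta_pos": [[0,0,1],[0,0,2],[0,0,2]], "turn": [0,0,0]}'
python3 - <<'E'
from h import *
c=shot('scene','scene9')
cv2.imwrite('pics/crop9.png',cv2.resize(c['image'][130:220,240:340,::-1],None,fx=6,fy=6,interpolation=cv2.INTER_CUBIC))
E
python3 go.py
```

```text
clock: 27.82
tool_pos: [0.4476, -0.0034, 0.0073]
eef_rot: [-3.13, 0.273, -0.0]
wrist_force: [0.5, -0.7, 0.9]
grip_width: 0.8
clock: 28.2
tool_pos: [0.4475, -0.0034, 0.0032]
eef_rot: [-3.13, 0.273, -0.0]
wrist_force: [1.0, 0.6, 0.9]
grip_width: 0.799
clock: 28.58
tool_pos: [0.4473, -0.0034, 0.0009]
eef_rot: [-3.13, 0.274, 0.0]
wrist_force: [-0.8, -0.0, 0.0]
grip_width: 0.797
t 28.6 pos [447.4  -3.4   1. ] th -10.0 tilt 0.0 F [-0.4  0.6  0.8] grip 68.2
```

View pics/crop9.png

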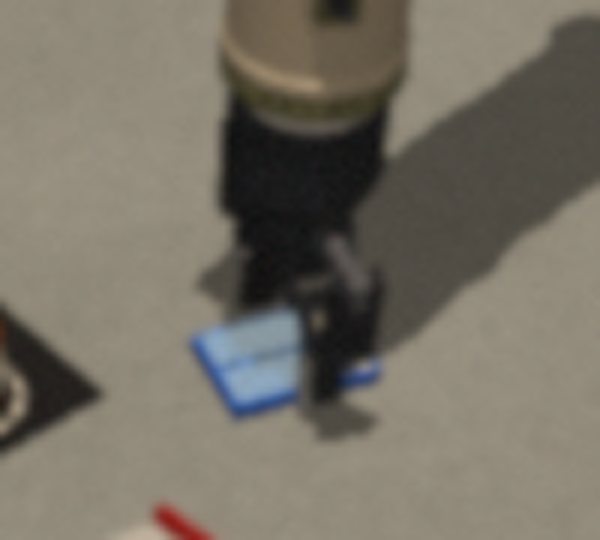

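The fingers straddle the carrier (finger tip at crop (322,400), near the middle of its long side) and still show a gap over the table.

```bash
python3 -m handwheel '{"delta_pos": [[0,0,1],[0,0,2],[0,0,2]], "turn": [0,0,0]}' 62;python3 -m handwheel '{"delta_pos": [[0,0,1],[0,0,1]], "turn": [0,0]}';python3 -m handwheel '{"delta_pos": [[0,0,1],[0,0,1]], "turn": [0,0]}'; python3 -m handwheel '{"delta_pos": [[0,0,1],[0,0,1]], "turn": [0,0]}'
```

```text
clock: 29.0
tool_pos: [0.4473, -0.0034, -0.0011]
eef_rot: [-3.13, 0.274, 0.0]
wrist_force: [0.2, 0.2, 0.8]
grip_width: 0.725
clock: 29.25
tool_pos: [0.4473, -0.0034, -0.002]
eef_rot: [-3.13, 0.273, 0.0]
wrist_force: [1.0, -0.5, 0.5]
grip_width: 0.727
clock: 29.5
tool_pos: [0.4473, -0.0034, -0.003]
eef_rot: [-3.13, 0.273, 0.0]
wrist_force: [-0.4, -0.1, 0.6]
grip_width: 0.727
clock: 29.75
tool_pos: [0.4473, -0.0034, -0.0041]
eef_rot: [-3.13, 0.273, 0.0]
wrist_force: [0.3, 0.7, 0.2]
grip_width: 0.729
```

```bash
python3 -m handwheel '{"delta_pos": [[0,0,0],[0,0,0],[0,0,0],[0,0,0]], "turn": [0,0,0,0]}' 48 40; python3 -m handwheel '{"delta_pos": [[0,0,-10],[0,0,-40],[0,0,-80],[0,0,-100],[0,0,-100]], "turn": [0,0,0,0,0]}'
python3 - <<'E'
from h import *
c=shot('scene','scene10')
cv2.imwrite('pics/crop10.png',cv2.resize(c['image'][90:190,240:340,::-1],None,fx=6,fy=6,interpolation=cv2.INTER_CUBIC))
E
python3 go.py 600,148.3,100,13.4
```

```text
clock: 30.25
tool_pos: [0.4475, -0.0034, -0.0037]
eef_rot: [-3.13, 0.273, -0.0]
wrist_force: [-1.3, -1.3, 6.3]
grip_width: 0.641
clock: 30.88
tool_pos: [0.4487, -0.0034, 0.0979]
eef_rot: [-3.13, 0.274, -0.006]
wrist_force: [0.1, 0.3, -1.0]
grip_width: 0.646
t 30.9 pos [447.7  -3.4  96.5] th -10.0 tilt 0.1 F [-0.7 -0.2 -1.8] grip 54.8
600,148.3,100,13.4 -> [ 123.6 -175.9   -3.3] turn -23.4
```

View pics/crop10.png

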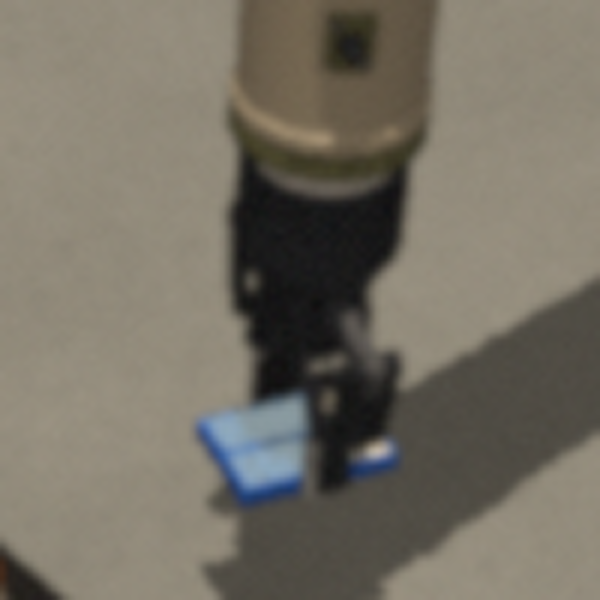

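The carrier is held level in mid-air (crop (290,450)), with glass up and paper ends toward the robot. Moving it over the plate.

```bash
python3 go.py 601.9,148.9,97,13.4; python3 -m handwheel '{"delta_pos": [[15,-21,0],[45,-63,0],[75,-106,0],[105,-148,0],[122,-171,0],[125,-177,0],[125,-177,0],[125,-177,0]], "turn": [-4,-10,-16,-21,-23.4,-23.4,-23.4,-23.4]}' - 25; python3 go.py 601.9,148.9,56,13.4
```

```text
t 30.9 pos [447.7  -3.4  96.5] th -10.0 tilt 0.1 F [-0.7 -0.2 -1.8] grip 54.8
601.9,148.9,97,13.4 -> [ 125.4 -176.8   -0.3] turn -23.4
clock: 31.92
tool_pos: [0.6005, 0.1478, 0.0957]
eef_rot: [3.12, 0.364, -0.002]
wrist_force: [-0.7, -0.4, 0.2]
grip_width: 0.646
t 31.9 pos [600.5 147.8  95.7] th 13.3 tilt 0.1 F [-0.7 -0.4  0.2] grip 55.1
601.9,148.9,56,13.4 -> [ 1.7 -0.8 39.7] turn -0.1
```

```bash
python3 -m handwheel '{"delta_pos": [[2,-1,15],[2,-1,30],[2,-1,38],[2,-1,40],[2,-1,40]], "turn": [0,0,0,0,0]}' - 20; python3 -m handwheel '{"delta_pos": [[0,0,2],[0,0,4],[0,0,4]], "turn": [0,0,0]}'; python3 -m handwheel '{"delta_pos": [[0,0,1.5],[0,0,3],[0,0,3]], "turn": [0,0,0]}';python3 go.py 601.9,148.9,40.5,13.4;  python3 - <<'E'
from h import *
c=shot('scene','scene11')
cv2.imwrite('pics/crop11.png',cv2.resize(c['image'][170:280,220:330,::-1],None,fx=5.4,fy=5.4,interpolation=cv2.INTER_CUBIC))
E
```

```text
clock: 32.55
tool_pos: [0.603, 0.1508, 0.0561]
eef_rot: [-3.12, -0.367, -0.0]
wrist_force: [0.1, 0.0, 0.5]
grip_width: 0.644
clock: 32.92
tool_pos: [0.6034, 0.1509, 0.0533]
eef_rot: [-3.12, -0.367, -0.002]
wrist_force: [-3.6, -0.6, 7.7]
grip_width: 0.641
clock: 33.3
tool_pos: [0.6031, 0.1508, 0.0505]
eef_rot: [3.12, 0.367, 0.002]
wrist_force: [-5.9, -1.8, 11.0]
grip_width: 0.645
t 33.3 pos [603.1 150.8  50.5] th 13.4 tilt 0.1 F [-5.9 -1.8 11. ] grip 55.1
601.9,148.9,40.5,13.4 -> [-1.6  1.6 10. ] turn 0.0
```

View pics/crop11.png

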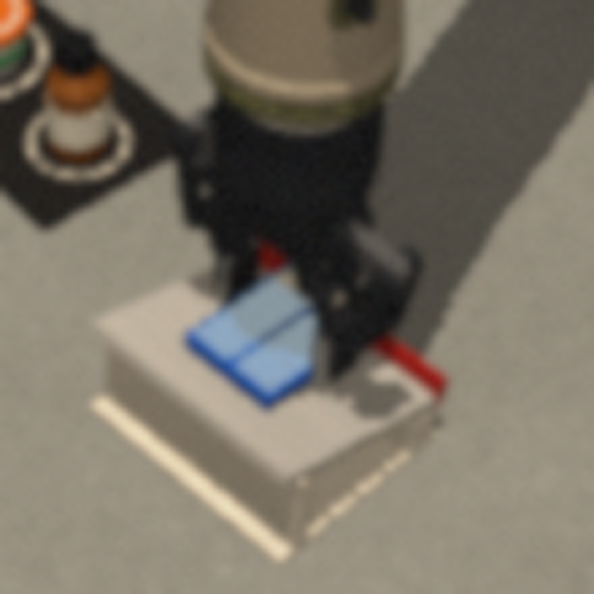

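The carrier's uphill end has met the plate (crop (270,395)) at the predicted height, with 11 N. I'll keep lowering so that it pivots in the grip.

```bash
python3 -m handwheel '{"delta_pos": [[0,0,1.5],[0,0,3],[0,0,3]], "turn": [0,0,0]}'; python3 -m handwheel '{"delta_pos": [[0,0.5,1.5],[0,1,3],[0,1,3]], "turn": [0,0,0]}';python3 -m handwheel '{"delta_pos": [[0,0,1],[0,0,2],[0,0,2]], "turn": [0,0,0]}'; python3 go.py 601.9,148.9,40.5,13.4;  python3 - <<'E'
from h import *
c=shot('scene','scene12')
cv2.imwrite('pics/crop12.png',cv2.resize(c['image'][170:280,220:330,::-1],None,fx=5.4,fy=5.4,interpolation=cv2.INTER_CUBIC))
E
```

```text
clock: 33.72
tool_pos: [0.6028, 0.1507, 0.0473]
eef_rot: [3.12, 0.367, 0.001]
wrist_force: [-6.2, -1.0, 9.4]
grip_width: 0.641
clock: 34.1
tool_pos: [0.6028, 0.1507, 0.0444]
eef_rot: [-3.119, -0.368, -0.001]
wrist_force: [-7.5, -0.6, 9.5]
grip_width: 0.642
clock: 34.48
tool_pos: [0.6029, 0.1507, 0.0436]
eef_rot: [-3.12, -0.368, -0.001]
wrist_force: [-11.2, -0.8, 19.1]
grip_width: 0.64
t 34.5 pos [602.9 150.7  43.6] th 13.5 tilt 0.1 F [-11.2  -0.8  19.1] grip 54.6
601.9,148.9,40.5,13.4 -> [-1.4  1.5  3.1] turn 0.1
```

View pics/crop12.png

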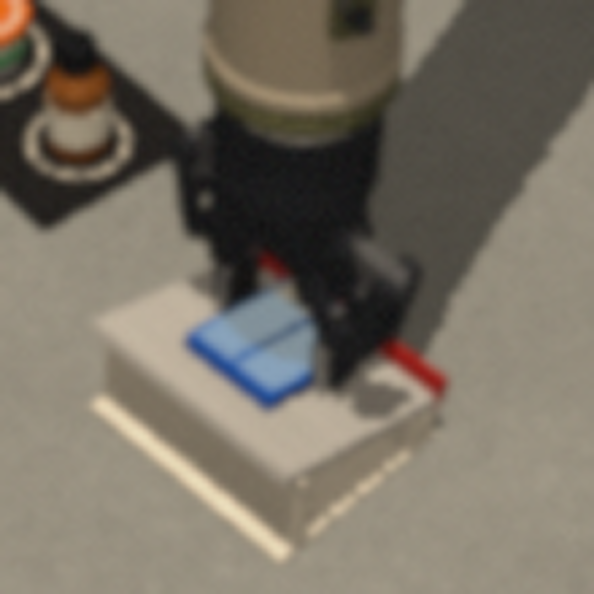

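The carrier has turned to the slope: crop (250,350), with the force rising at 43.6 mm, close to the flat value. Now I slide it down to the ledge while watching the force.

```bash
python3 -m handwheel '{"delta_pos": [[-1,0,-0.2],[-2,0,-0.2],[-2,0,-0.2]], "turn": [0,0,0]}';  python3 -m handwheel '{"delta_pos": [[-1,0,0.3],[-2,0,0.6],[-2,0,0.6]], "turn": [0,0,0]}';python3 -m handwheel '{"delta_pos": [[-1,0,0.3],[-2,0,0.6],[-2,0,0.6]], "turn": [0,0,0]}'; python3 go.py 600,148.3,42,13.4
```

```text
clock: 34.9
tool_pos: [0.6028, 0.1507, 0.0438]
eef_rot: [-3.119, -0.368, -0.008]
wrist_force: [-1.9, 1.6, 10.2]
grip_width: 0.641
clock: 35.28
tool_pos: [0.6021, 0.1503, 0.0436]
eef_rot: [-3.118, -0.367, -0.011]
wrist_force: [2.2, 1.7, 9.2]
grip_width: 0.638
clock: 35.65
tool_pos: [0.6003, 0.1495, 0.043]
eef_rot: [-3.119, -0.367, -0.012]
wrist_force: [2.9, 0.9, 9.6]
grip_width: 0.638
t 35.6 pos [600.3 149.5  43. ] th 13.4 tilt 0.4 F [2.9 0.9 9.6] grip 54.5
600,148.3,42,13.4 -> [-0.6  1.1  1. ] turn 0.0
```

```bash
python3 -m handwheel '{"delta_pos": [[-1,0,0.3],[-2,0,0.6],[-2,0,0.6]], "turn": [0,0,0]}';python3 -m handwheel '{"delta_pos": [[-1,0,0.3],[-1.5,0,0.5],[-1.5,0,0.5]], "turn": [0,0,0]}'; python3 go.py 600,148.3,42,13.4
python3 - <<'E'
from h import *
c=shot('scene','scene13');t=shot('top','top13')
cv2.imwrite('pics/crop13.png',cv2.resize(c['image'][170:280,220:330,::-1],None,fx=5.4,fy=5.4,interpolation=cv2.INTER_CUBIC))
E
```

```text
clock: 36.02
tool_pos: [0.5985, 0.149, 0.0424]
eef_rot: [-3.119, -0.367, -0.012]
wrist_force: [2.7, 1.8, 9.3]
grip_width: 0.639
clock: 36.4
tool_pos: [0.5984, 0.1489, 0.0424]
eef_rot: [-3.118, -0.366, -0.016]
wrist_force: [7.2, 1.1, 7.3]
grip_width: 0.643
t 36.4 pos [598.4 148.9  42.4] th 13.4 tilt 0.6 F [7.2 1.1 7.3] grip 54.9
600,148.3,42,13.4 -> [1.5 1.  0.4] turn 0.0
```

View pics/crop13.png

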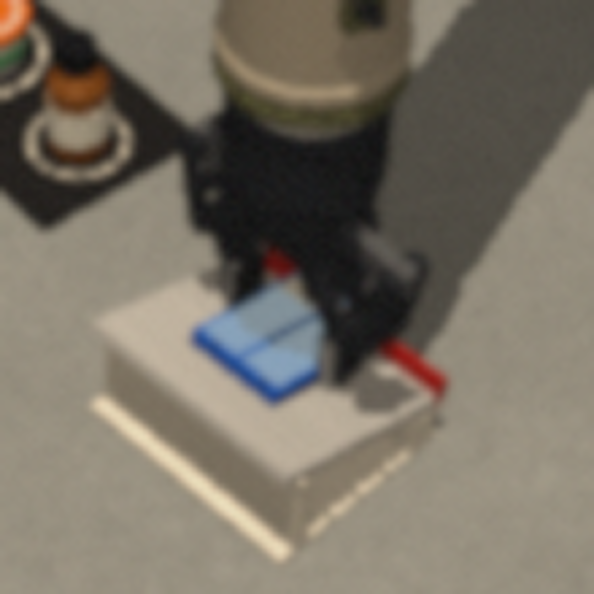

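The carrier has stopped at the ledge: Fx rose to 7 N at the expected position. Releasing.

```bash
python3 -m handwheel '{"delta_pos": [[0,0,0],[0,0,0],[0,0,0],[0,0,-3],[0,0,-10],[0,0,-40],[0,0,-80],[0,0,-110],[-50,0,-120],[-100,0,-120],[-150,0,-120],[-150,0,-120]], "turn": [0,0,0,0,0,0,0,0,0,0,0,0]}' 72
python3 - <<'E'
from h import *
c=shot('scene','scene14');t=shot('top','top14')
A=cv2.resize(c['image'][170:280,220:330,::-1],None,fx=3.6,fy=3.6,interpolation=3);B=cv2.resize(t['image'][130:240,170:280,::-1],None,fx=3.6,fy=3.6,interpolation=3)
cv2.imwrite('pics/crop14.png',np.hstack([A,B]))
E
python3 go.py
```

```text
clock: 38.0
tool_pos: [0.4448, 0.1117, 0.1591]
eef_rot: [3.118, 0.367, -0.002]
wrist_force: [0.6, -0.1, -0.1]
grip_width: 0.844
t 38.1 pos [448.4 112.6 159.9] th 13.4 tilt 0.1 F [0.4 0.7 0.6] grip 72.2
```

View pics/crop14.png

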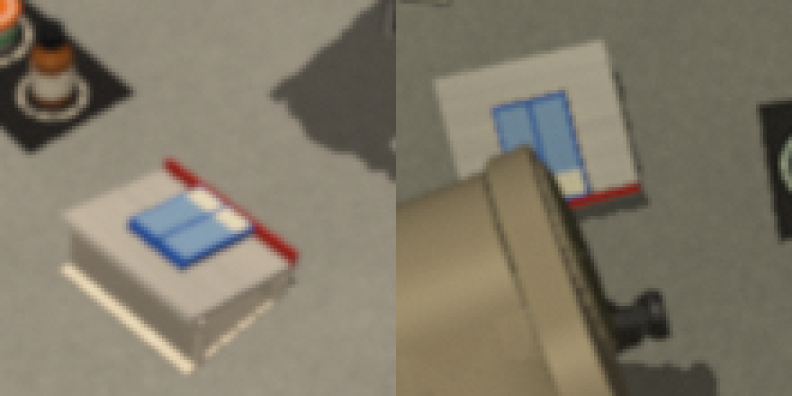

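View pics/top14.png

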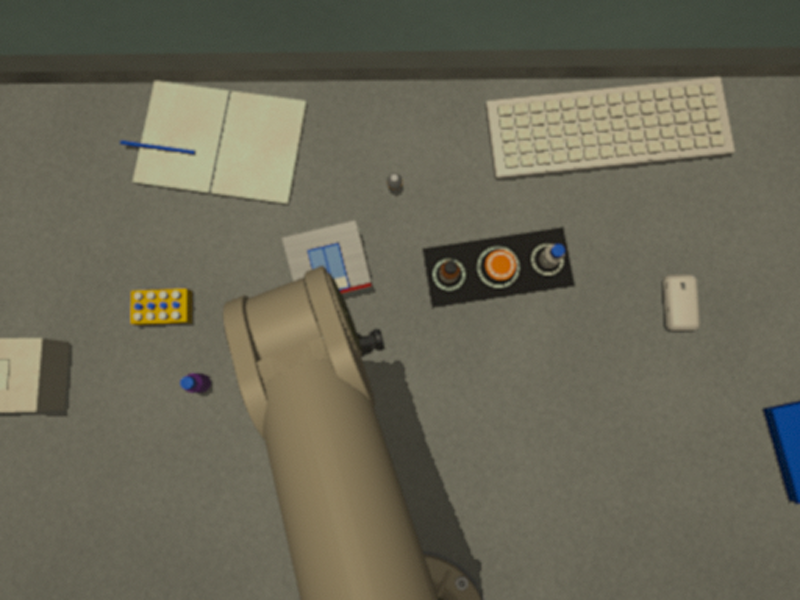

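The carrier lies on the slope at the ledge (left crop (190,228)), paper ends low. I'll move the arm aside for an unobstructed check.

```bash
python3 -m handwheel '{"delta_pos": [[0,40,0],[0,90,0],[0,140,0],[0,190,0],[0,220,0],[0,220,0],[0,220,0]], "turn": [0,0,0,0,0,0,0]}'
python3 - <<'E'
from h import *
c=shot('scene','scene15');t=shot('top','top15')
A=cv2.resize(c['image'][170:280,220:330,::-1],None,fx=3.6,fy=3.6,interpolation=3);B=cv2.resize(t['image'][130:240,170:280,::-1],None,fx=3.6,fy=3.6,interpolation=3)
cv2.imwrite('pics/crop15.png',np.hstack([A,B]))
# carrier: blue+glass mask on top, project onto slope plane raised 10mm (vertical height varies)
for cc,n in((t,'top'),(c,'scene')):
    hsv=cv2.cvtColor(cc['image'],cv2.COLOR_RGB2HSV);m=cv2.inRange(hsv,(95,60,50),(125,255,255))
    f=np.array([563,139.6,33.])/1000;y=np.radians(13.4);ex=np.array([np.cos(y)*np.cos(.3),np.sin(y)*np.cos(.3),np.sin(.3)]);ey=np.array([-np.sin(y),np.cos(y),0]);ez=np.cross(ex,ey)
    T=cc['world_from_camera'];K=np.linalg.inv(cc['K']);o=T[:3,3]
    for k in cv2.findContours(m,cv2.RETR_EXTERNAL,cv2.CHAIN_APPROX_NONE)[0]:
        P=[]
        for u,v in k[:,0].astype(float):
            d=T[:3,:3]@K@[u,v,1]; q=o+d*(((f+.01*ez-o)@ez)/(d@ez))-f; P.append([q@ex*1000,q@ey*1000])
        P=np.array(P,np.float32)
        if cv2.contourArea(k)>50 and abs(P.mean(0)[1])<60 and abs(P.mean(0)[0]-40)<50: print(n,cv2.minAreaRect(P),P.min(0),P.max(0))
E
```

```text
clock: 38.98
tool_pos: [0.4998, -0.1004, 0.1589]
eef_rot: [-3.119, -0.368, -0.0]
wrist_force: [-0.5, 1.0, -0.5]
grip_width: 0.845
top ((50.49678039550781, 0.28885459899902344), (54.58412170410156, 60.23493194580078), 89.8559799194336) [ 20.378134 -27.05763 ] [80.664276 27.576916]
scene ((47.77688217163086, 3.5517807006835938), (57.245059967041016, 82.10496520996094), 89.643798828125) [  6.876625 -25.244282] [88.86218  32.372017]
```

View pics/crop15.png

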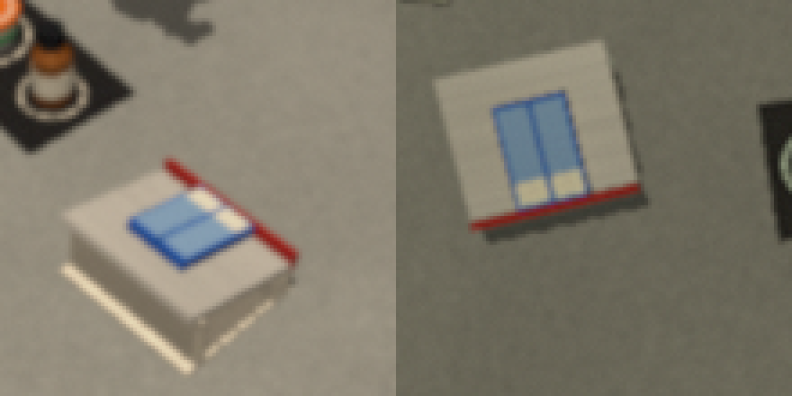

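View pics/scene15.png

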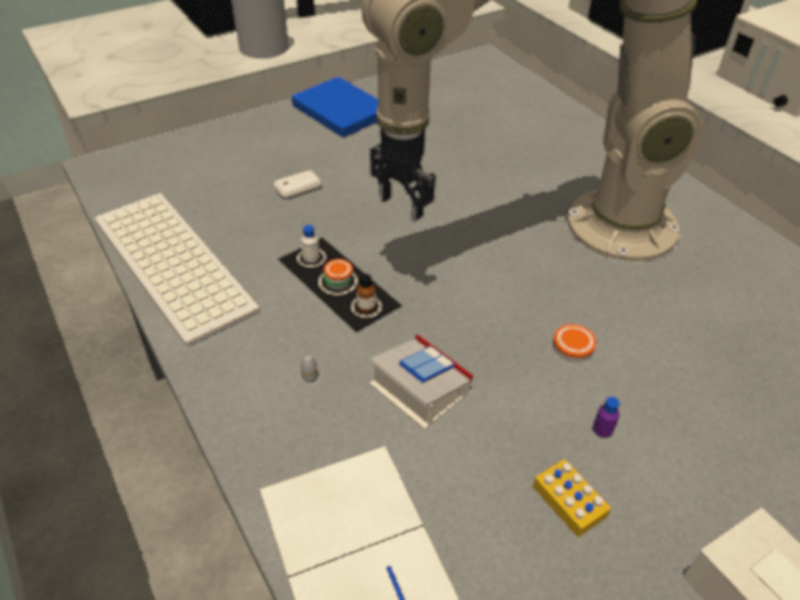

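The carrier is seated. In the rest's frame it is 0.3 mm off centre and under 0.5° off line, with its upper edge at 80.7 mm (80 expected). The bottles, the stack and the bystanders are in place, so I'm handing in.

Run:
```python
from bench import finish_job
print(finish_job())
```

```text
the job is handed in; nothing more can be done
None
```

The mat and slide rest are set out as asked. I did the steps in the order given and handed in at about 39 s; no verdict came back.

- **Bottles:** the amber one stands in the small ring nearer the slide rest and the white one in the far ring. Both are upright in the last pictures. The purple bottle was left alone.
- **Dishes:** the green dish is in the large middle ring, about 1–2 mm from its centre. The 54 mm orange dish is on top of it; the larger orange dish was left alone. In the top view the two lids' centres are about 2 mm apart, although the arm's own positions suggested about 1 mm.
- **Slide carrier:** it lies glass side up, paper ends low, against the red ledge. The top view puts it 0.3 mm from the middle of the plate and less than 0.5° off straight. Its upper edge is at 80.7 mm, where 80 is expected. The scene camera put it about 3.5 mm to one side and its upper edge at about 89 mm. It sees the carrier's side faces too, so I went with the top view.
- **Forces and bystanders:** the highest wrist force I read was about 22 N, while pressing the carrier onto the slope. The objective, tube rack and mouse look unmoved in the pictures; I did not measure them.

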